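# Tidy the till counter: every loose thing back into its own holder

## Robot

A 6-joint arm with a two-finger parallel gripper is mounted at the origin on a cart in front of the work surface, level with it; the furniture and walls round the work are solid. World frame = base frame: x ahead of the robot, y to its left, z up, the work surface at z = 0. Lengths are in m, angles in rad, forces in N, time in s.
With the tool pointing down it reaches from about 0.25 to 0.8 m from the base axis. Payload 8.5 kg.
Tool frame: the origin (TCP) lies midway between the tips of the shut fingers; the grasp point (between the pads) lies 19 mm behind it; z points along the fingers, y is the line along which they close (so a half turn about z gives the same grasp; the last joint's range is limited). The gripper opens to 85 mm and grips with 20 to 120 N. Pads are 22 mm wide; open, the fingers measure 114 mm over their backs; the gripper's body (76 mm by 85 mm) begins 54 mm behind the grasp point. The pads swing forward as they close: fully open they stand 13 mm farther back than shut.
Start: joints at [-1.132, 0.238, -0.013, 1.319, 0, 1.571], TCP at [0.223, -0.475, 0.231] pointing down, gripper open.
Joint ranges: [-2.66, 2.66], [-1.03, 1.9], [-1.14, 1.46], [-1.82, 2.27], [-1.45, 1.34], [-3.14, 3.14]. Speed limits (rad/s): [2.22, 2.22, 2.79, 3.14, 3.14, 3.14].

## Interface

Orientations are given as a rotation vector (axis times angle).
In Python, from plant import arm, vision, job gives the robot as it stands. The module is installed in compiled form; this text tells all that it offers.
- The arm moves only by the tool move_arm, never from a script. Its argument "rows" is one flat list of numbers, 7 for each row, row after row: the gripper's target within -1 to 1 (shut at 1, half-way at 0, fully open at -1), then the shift along the tool's x, y, z in mm, then the turn, a rotation vector about the tool's x, y, z in degrees. In form: [grip, tx, ty, tz, wx, wy, wz, grip, tx, ty, tz, wx, wy, wz, ...]. A call has 1 to 12 rows; each row is the pose to reach, as a shift and turn from the pose commanded when the call began, along the tool's axes at that moment; what a row does not reach only later rows make up. A row lasts 1/10 s, in which the tool goes at most 50 mm and 8.59 degrees, less where a joint would pass 70% of its speed; a pose out of reach is approached as far as the arm can. A call with a gripper value outside its range is refused whole. The fingers move at their own pace and stop on an object; "squeeze" is the grip in N (left out, the last holds). Time passes only in rows, so rows that repeat a pose let the fingers close. It gives the time, the measured TCP pose, the force, the opening and the grip force at its end, in the units of the state.
- arm.get_state(): the state, without advancing time (a new reading comes with each control period).
- vision.read_camera(name): name is "scene" or "top"; returns the picture (420x560x3 uint8, blue, green, red); there is no depth.
- vision.camera_params(name): a dict with "fx", "fy", "cx", "cy" (pixels), "camera_from_world" (4x4, takes a point from world to camera coordinates). Camera axes: x right, y up, looking along -z (the intrinsics and any distortion apply to the point x, -y, -z); pixel columns grow to the right and rows downward; lengths in m; the calibration is good to about 2 mm. A picture is of the moment at which its call begins. camera_params takes no time and is no camera call.
- job.finish_job(): hands the job in; it is judged then, once.
The state is a dict: "time": time; "qpos": joint angles; "qvel": joint speeds; "joint_torque": joint torques, N m; "position": TCP position; "tcp_rot": TCP orientation; "ft_force": force on the tool from outside, world axes, zero at the start; "torque": the same for the moment, N m; "finger_gap": opening from 0.0 (shut) to 1.0 (fully open); "grasp_force": force on a finger pad.
Only numpy, scipy, OpenCV 4.12 (cv2) and the standard library are available. Lean on these libraries where they do the work, as an engineer would, in place of code of your own. Each camera call takes 0.05 s, during which the arm holds its last target. There are 200 camera calls.

## Task

Tidy the counter: put the sugar shaker into its round coaster, the wooden date stamp into its small oblong stand and the tin of mints into its larger oblong tray (stamp and tin lengthwise, as the outlines show), and set the strawberry jar into the gap between the two jars in the long rack. Each must stand upright, flat on the floor of its holder inside the lip, and be let go. Leave the two jars in the rack where they stand.

Things in the scene. Friction and masses are not known exactly. Their poses are not given: they have to be found in the camera images.
- jar_strawberry: Loose glass jar, yellow lid and pink-red strawberry contents, standing alone on the counter; about 57 mm across (61 mm at the widest), 97 mm high, 0.33 kg, lid 57 mm across from 86 mm up. Origin: centre of its underside, z up; its yaw does not matter.
- shaker: Loose sugar shaker, clear body with white sugar and a grey top; round, 44 mm across up to 66 mm, narrowing to a 34 mm top, 90 mm high, 0.11 kg. Origin: centre of its underside, z up; its yaw does not matter.
- stamp: Loose wooden date stamp standing on its foot: foot 22 (its x) x 50 (its y) x 14 mm high, with a round wooden handle on the middle, up to 26 mm across, up to 60 mm; 0.05 kg. Grasp the handle. Origin: centre of its underside, z up.
- mint_tin: Loose flat tin of mints, red with a cream lid, 60 (its x) x 92 (its y) x 23 mm high, 0.08 kg, lying flat. Origin: centre of its underside, z up. All loose things start in the row along the front edge of the counter; behind the right part of the row (y below 0) the open till drawer and the till screen above it fill the space from about x = 0.48 on, so travel sideways along the front edge (x about 0.44).
- shaker_coaster: Fixed round wooden coaster with a cork floor, for the shaker; outside 76 mm across, well 60 mm across, floor 4 mm and lip top 10 mm above the counter. Origin: its centre at counter height. Behind it, from about x = 0.62 on, stands the receipt printer on its riser.
- stamp_stand: Fixed small oblong wooden stand with a cork floor, for the stamp; outside 52 (its x) x 80 (its y) mm, well 38 x 66 mm, floor 4 mm and lip top 10 mm above the counter. Origin: its centre at counter height. The stamp's length goes along the stand's y, either way round.
- mint_tray: Fixed larger oblong wooden tray with a cork floor, for the tin of mints; outside 84 (its x) x 116 (its y) mm, well 74 x 106 mm, floor 3 mm and lip top 7 mm above the counter. Origin: its centre at counter height. The tin's length goes along the tray's y, either way round.
- jar_rack: Fixed long wooden rack with a cork floor, for three jars in a row along its x; outside 228 (its x) x 92 (its y) mm, well 214 x 78 mm, floor 6 mm and lip top 14 mm above the counter. It holds one jar at 70 mm on either side of its middle; the middle place is empty, a gap of about 78 mm. Origin: its centre (the middle of the empty place) at counter height.
- jar_honey: Loose jar with a red lid and amber contents, standing in one end of the rack; 57 to 61 mm across, 91 mm high, 0.36 kg. Origin: centre of its underside. To be left where it is.
- jar_pale: Loose jar with a yellow lid and pale contents, standing in the other end of the rack; 62 mm across, 103 mm high, 0.29 kg. Origin: centre of its underside. To be left where it is.
Mind the look-alikes: they are no part of the job. Leave any pink look-alike of the shaker_coaster alone.

How it is judged:
By the outcome, as a careful person would: the job done as asked, in the order asked, and still so for the second after the job is handed in, with the robot touching nothing.
It also fails if it takes over 128 s, if anything falls off the work surface, if the arm or the gripper's body presses on something with over 40 N, if the wrist force passes 120 N, or if a joint passes its speed limit or range.

## Working session

There is one attempt and no reset: what is moved stays moved. The work goes in short steps, Python scripts to look and compute and a tool call to move; the robot and the scene stay as the last step left them, time stands still between calls to the robot, and variables do not carry over. Pictures are saved under pics/ and viewed, at most 14 in all, crops included, and the job is handed in when it is done.

Besides the shell and the picture viewer there is one more tool, called after "Request:" as name(argument=value, ...), one argument or row to a line, values as JSON. move_arm: Moves the arm, as the interface text tells. Its arguments: {"type":"object","properties":{"rows":{"type":"array","items":{"type":"number"}},"squeeze":{"type":"number"}},"required":["rows"]}

```bash
mkdir -p pics; python3 - <<'E'
from plant import arm,vision
import cv2,numpy as np
for n in("scene","top"):
    im=vision.read_camera(n);cv2.imwrite(f"pics/{n}0.png",im)
    p=vision.camera_params(n);print({k:(np.round(v,4).tolist() if not isinstance(v,str) else v) for k,v in p.items()})
s=arm.get_state();print(s)
E
```

```text
{'fx': 420.0571, 'fy': 420.0571, 'cx': 276.3684, 'cy': 209.7669, 'camera_from_world': [[-0.9209, -0.3892, -0.0214, 0.4891], [0.2478, -0.627, 0.7386, -0.1634], [-0.3009, 0.6748, 0.6738, -1.0043], [0.0, 0.0, 0.0, 1.0]]}
{'fx': 511.182, 'fy': 511.182, 'cx': 274.192, 'cy': 210.1664, 'camera_from_world': [[0.0081, -1.0, 0.0001, 0.0091], [0.9868, 0.008, 0.1618, -0.5599], [-0.1618, -0.0012, 0.9868, -1.3064], [0.0, 0.0, 0.0, 1.0]]}
{'time': 0.1, 'qpos': array([-1.13196784e+00,  2.38716342e-01, -1.41582866e-02,  1.31920713e+00,
       -1.31768799e-05,  1.57075180e+00]), 'qvel': array([-1.38391712e-03, -7.60734442e-04,  1.63420117e-04, -2.22076874e-05,
        3.11791196e-04, -1.66646550e-05]), 'joint_torque': array([ 6.54415726e-04, -5.39722574e+01,  3.46996629e+01,  1.34607995e-02,
        4.93568518e-05, -1.45165262e-05]), 'position': array([ 0.22290013, -0.47492175,  0.23074879]), 'tcp_rot': array([-3.06503633e+00, -6.83588402e-01,  4.59458305e-04]), 'ft_force': array([-0.34302936,  0.09767158, -0.62902617]), 'torque': array([-0.00988633, -0.05322638,  0.03361386]), 'grasp_force': 0.0, 'finger_gap': 1.0053124668306355}
```

View pics/scene0.png

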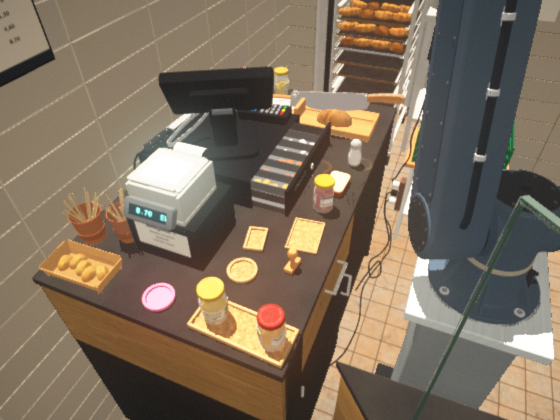

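View pics/top0.png

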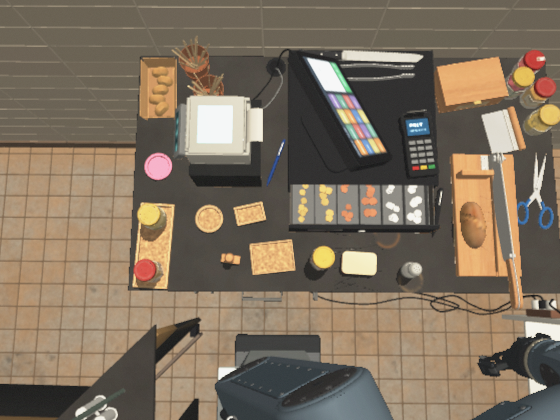

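```bash
python3 - <<'E'
import cv2
im=cv2.imread("pics/top0.png")
def crop(x0,y0,w,h,s,f):
    c=cv2.resize(im[y0:y0+h,x0:x0+w],None,fx=s,fy=s,interpolation=cv2.INTER_CUBIC)
    for k in range(0,w,10):
        cv2.line(c,(k*s,0),(k*s,8 if (x0+k)%50 else 16),(0,255,0),1)
        if (x0+k)%20==0: cv2.putText(c,str(x0+k),(k*s+2,20),0,.4,(0,255,0))
    for k in range(0,h,10):
        cv2.line(c,(0,k*s),(8,k*s),(0,255,0),1); cv2.putText(c,str(y0+k),(10,k*s+5),0,.4,(0,255,0))
    cv2.imwrite(f,c)
crop(130,190,170,110,4,"pics/cl.png")
crop(290,220,150,80,5,"pics/cr.png")
E
```

```text
(no output)
```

View pics/cl.png

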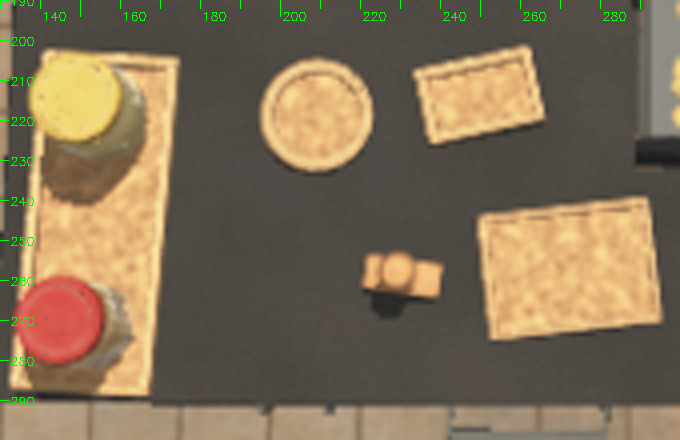

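View pics/cr.png

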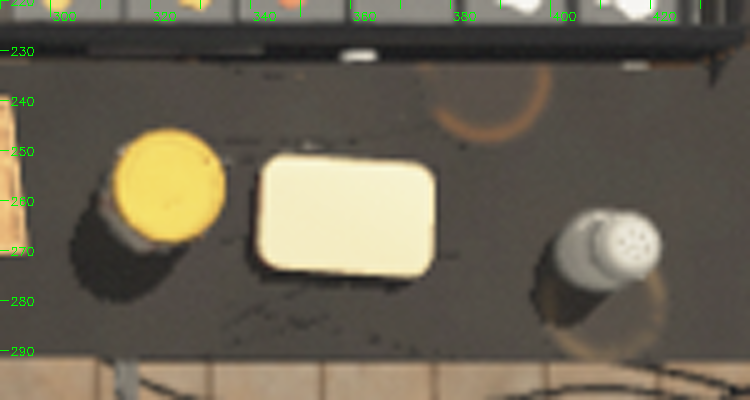

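```bash
cat > h.py <<'E'
from plant import arm,vision
import numpy as np,cv2
from scipy.spatial.transform import Rotation as R
def pix2w(n,uv,z):
    p=vision.camera_params(n);T=np.array(p["camera_from_world"])
    d=np.array([(uv[0]-p["cx"])/p["fx"],-(uv[1]-p["cy"])/p["fy"],-1.])
    c=-T[:3,:3].T@T[:3,3];d=T[:3,:3].T@d
    return c+d*(z-c[2])/d[2]
def w2pix(n,w):
    p=vision.camera_params(n);T=np.array(p["camera_from_world"]);c=T[:3,:3]@np.array(w)+T[:3,3]
    return np.array([p["cx"]+p["fx"]*c[0]/-c[2],p["cy"]-p["fy"]*c[1]/-c[2]])
def rel(xyz,yaw=None):
    """shift mm in tool axes, and turn deg about tool axes to tool-down with closing line at yaw (deg, world)"""
    s=arm.get_state();r=R.from_rotvec(s["tcp_rot"])
    sh=r.inv().apply(np.array(xyz)-s["position"])*1000
    y=r.as_matrix()[:,1]; cur=np.degrees(np.arctan2(y[1],y[0]))
    out=[np.round(sh,1),"cur close yaw",round(cur,1)]
    if yaw is not None:
        a=np.radians(yaw);Y=np.array([np.cos(a),np.sin(a),0]);Z=np.array([0,0,-1.])
        t=R.from_matrix(np.c_[np.cross(Y,Z),Y,Z]); out.append(np.round((r.inv()*t).as_rotvec(degrees=True),1))
    return out
E
python3 - <<'E'
from h import *
L=lambda x,y:(130+x/4,190+y/4)
Q=lambda x,y:(290+x/5,220+y/5)
def quad(nm,f,pts,z):
    P=np.array([pix2w("top",f(*p),z)[:2] for p in pts]);c=P.mean(0)
    e1=P[1]-P[0]+P[2]-P[3];e2=P[3]-P[0]+P[2]-P[1]
    ang=lambda e:np.degrees(np.arctan2(e[1],e[0]))
    print(nm,c.round(4),np.linalg.norm(e1)/2,ang(e1),np.linalg.norm(e2)/2,ang(e2))
quad("rack",L,[(43,50),(180,58),(150,396),(10,386)],.014)
quad("stand",L,[(413,70),(529,46),(546,121),(432,145)],.01)
quad("tray",L,[(478,215),(648,197),(662,322),(491,340)],.007)
quad("stampfoot",L,[(368,253),(443,264),(438,299),(363,290)],.014)
quad("tin",Q,[(263,153),(434,164),(428,279),(257,269)],.023)
for n,f,p,z in[("coaster",L,(317,114.5),.01),("stamphandle",L,(398,270),.058),("jarS",Q,(168.5,186),.097),("shaker",Q,(628,246),.09),("pale",L,(75,98),.103),("honey",L,(60,320),.091),("edge",Q,(400,358),0)]:
    print(n,pix2w("top",f(*p),z).round(4))
im=cv2.imread("pics/scene0.png")
a=cv2.resize(im[130:220,300:380],None,fx=5,fy=5,interpolation=cv2.INTER_CUBIC)
b=cv2.resize(im[215:285,220:335],None,fx=6,fy=6,interpolation=cv2.INTER_CUBIC)[:, :690]
b=cv2.resize(im[220:285,270:330],None,fx=5,fy=450/65,interpolation=cv2.INTER_CUBIC)
cv2.imwrite("pics/sc.png",np.hstack([a,b]))
E
```

```text
rack [0.4677 0.3347] 0.09311185508921778 -93.240008155069 0.22635185834764562 177.30462967381803
stand [0.555  0.0792] 0.07957171016838925 -77.58664278466881 0.0529886106383331 -165.78057133863194
tray [0.4387 0.0173] 0.11489979697972082 -83.51601905621456 0.08413127131882824 -173.32816548843502
stampfoot [0.4318 0.1284] 0.0505087001772905 -97.09903267532422 0.024121912179621872 173.3204035593658
tin [ 0.4232 -0.212 ] 0.09046725619418962 -93.04133220836428 0.06105915659761297 175.9502459988085
coaster [0.541  0.1893 0.01  ]
stamphandle [0.433 0.128 0.058]
jarS [ 0.433  -0.1114  0.097 ]
shaker [ 0.4053 -0.3425  0.09  ]
pale [0.5367 0.3305 0.103 ]
honey [0.3977 0.3362 0.091 ]
edge [ 0.3494 -0.2435  0.    ]
```

View pics/sc.png

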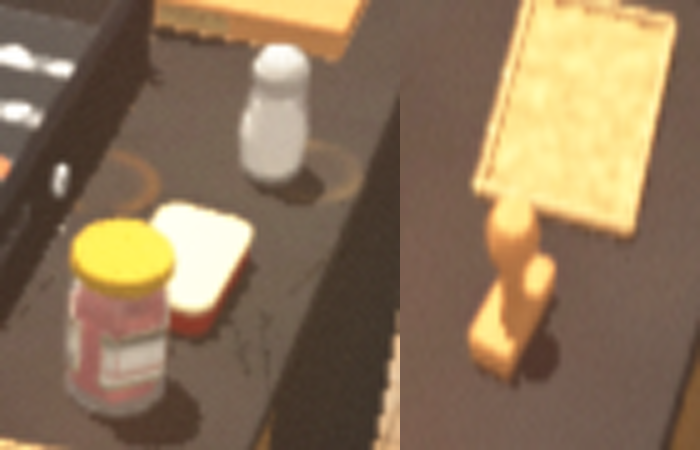

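```bash
python3 - <<'E'
from h import *
print(rel([.4053,-.3425,.15],0))
for w,obs in[((.4053,-.3425,.082),(356.2,143)),((.433,-.1114,.092),(300+123/5,130+255/5)),((.4232,-.212,.023),(300+203/5,130+252/5))]:print(w2pix("scene",w),obs)
E
```

```text
[array([221.4, -42.3,  80.8]), 'cur close yaw', np.float64(-64.9), array([ -0.1,  -0. , -64.9])]
[356.17830361 141.26649944] (356.2, 143)
[324.58090391 179.86750789] (324.6, 181.0)
[336.87923018 179.28230489] (340.6, 180.4)
```

Request:
move_arm(
  rows=[-1,221.4,-42.3,80.8,0,0,-64.9,-1,221.4,-42.3,80.8,0,0,-64.9,-1,221.4,-42.3,80.8,0,0,-64.9,-1,221.4,-42.3,80.8,0,0,-64.9,-1,221.4,-42.3,80.8,0,0,-64.9,-1,221.4,-42.3,80.8,0,0,-64.9,-1,221.4,-42.3,80.8,0,0,-64.9,-1,221.4,-42.3,80.8,0,0,-64.9,-1,221.4,-42.3,80.8,0,0,-64.9,-1,221.4,-42.3,80.8,0,0,-64.9,-1,221.4,-42.3,80.8,0,0,-64.9],
  squeeze=25,
)

```text
time: 1.2
position: [0.4053, -0.3429, 0.1504]
tcp_rot: [-2.223, -2.22, -0.0]
ft_force: [-0.8, -0.5, -0.6]
finger_gap: 1.0
grasp_force: 0.0
```

Request:
move_arm(
  rows=[-1,0,0,40,0,0,0,-1,0,0,80,0,0,0,-1,0,0,110,0,0,0,-1,0,0,122,0,0,0,-1,0,0,122,0,0,0,0.3,0,0,122,0,0,0,0.3,0,0,122,0,0,0,0.3,0,0,122,0,0,0,0.3,0,0,122,0,0,0,0.3,0,0,122,0,0,0,0.3,0,0,122,0,0,0],
  squeeze=25,
)

```text
time: 2.3
position: [0.406, -0.3435, 0.03]
tcp_rot: [2.219, 2.22, -0.0]
ft_force: [-1.7, 0.4, 8.3]
finger_gap: 0.466
grasp_force: 24.4
```

Request:
move_arm(
  rows=[0.3,0,0,-20,0,0,0,0.3,0,0,-60,0,0,0,0.3,0,0,-100,0,0,0,0.3,10,5,-130,0,0,0,0.3,40,10,-130,0,0,0,0.3,80,10,-130,0,0,0,0.3,120,10,-130,0,0,0,0.3,160,10,-130,0,0,0,0.3,200,10,-130,0,0,0,0.3,240,10,-130,0,0,0,0.3,280,10,-130,0,0,0,0.3,320,10,-130,0,0,0],
)

```text
time: 3.5
position: [0.4151, -0.0214, 0.1593]
tcp_rot: [2.22, 2.221, 0.002]
ft_force: [1.1, -0.4, -1.3]
finger_gap: 0.465
grasp_force: 25.7
```

Request:
move_arm(
  rows=[0.3,40,0,0,0,0,0,0.3,80,0,0,0,0,0,0.3,120,20,0,0,0,0,0.3,150,50,0,0,0,0,0.3,180,80,0,0,0,0,0.3,200,110,0,0,0,0,0.3,212,126,0,0,0,0,0.3,212,126,0,0,0,0,0.3,212,126,0,0,0,0],
)

```text
time: 4.4
position: [0.5407, 0.1892, 0.1585]
tcp_rot: [-2.22, -2.222, 0.001]
ft_force: [-0.4, -0.1, -1.2]
finger_gap: 0.464
grasp_force: 25.7
```

```bash
python3 - <<'E'
from h import *
print(rel([.541,.1893,.0345],0))
s=vision.read_camera("scene");t=vision.read_camera("top")
a=cv2.resize(s[180:330,180:330],(450,450));b=cv2.resize(t[160:300,160:300],(450,450))
cv2.imwrite("pics/p1.png",np.hstack([a,b])[:, :800])
E
```

```text
[array([1.00e-01, 4.00e-01, 1.24e+02]), 'cur close yaw', np.float64(0.1), array([-0. ,  0. ,  0.1])]
```

View pics/p1.png

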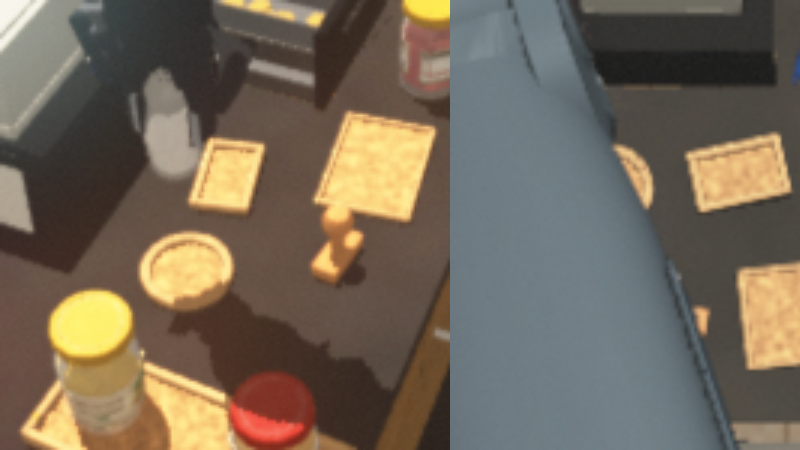

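Request:
move_arm(
  rows=[0.3,0,0,40,0,0,0,0.3,0,0,80,0,0,0,0.3,0,0,105,0,0,0,0.3,0,0,118,0,0,0,0.3,0,0,121,0,0,0,0.3,0,0,123,0,0,0,0.3,0,0,124,0,0,0,0.3,0,0,124,0,0,0],
)

```text
time: 5.3
position: [0.5418, 0.1894, 0.0356]
tcp_rot: [2.22, 2.222, 0.003]
ft_force: [-0.8, -0.0, -0.7]
finger_gap: 0.464
grasp_force: 25.7
```

Request:
move_arm(
  rows=[0.3,0,0,1,0,0,0,0.3,0,0,2,0,0,0,0.3,0,0,2,0,0,0],
)

```text
time: 5.6
position: [0.5417, 0.1895, 0.034]
tcp_rot: [2.22, 2.222, 0.003]
ft_force: [-3.1, -0.5, 10.9]
finger_gap: 0.456
grasp_force: 27.2
```

Contact. Release and rise.

Request:
move_arm(
  rows=[-0.2,0,0,0,0,0,0,-0.4,0,0,0,0,0,0,-0.7,0,0,0,0,0,0,-0.7,0,0,0,0,0,0,-0.7,0,0,-15,0,0,0,-0.7,0,0,-50,0,0,0,-0.7,0,0,-90,0,0,0,-0.7,0,0,-120,0,0,0,-0.7,0,0,-120,0,0,0],
)

```text
time: 6.5
position: [0.5433, 0.19, 0.1568]
tcp_rot: [2.219, 2.22, 0.01]
ft_force: [1.2, -0.1, 0.3]
finger_gap: 0.846
grasp_force: 0.0
```

```bash
python3 - <<'E'
from h import *
print(rel([.4325,.128,.12],-7))
E
```

```text
[array([ -62. , -111.1,   36. ]), 'cur close yaw', np.float64(0.0), array([ 0.4, -0.2,  7. ])]
```

Request:
move_arm(
  rows=[-0.7,-25,-45,10,0,0,3,-0.7,-50,-90,25,0,0,7,-0.7,-62,-110.5,36,0,0,7,-0.7,-62,-110.5,36,0,0,7,-0.7,-62,-110.5,75,0,0,7,-0.7,-62,-110.5,110,0,0,7,-0.7,-62,-110.5,130,0,0,7,-0.7,-62,-110.5,130,0,0,7,-0.7,-62,-110.5,130,0,0,7],
)

```text
time: 7.4
position: [0.4311, 0.1274, 0.0226]
tcp_rot: [-2.352, -2.082, 0.001]
ft_force: [0.2, -0.7, 0.8]
finger_gap: 0.848
grasp_force: 0.0
```

```bash
python3 - <<'E'
from h import *
print(rel([.4325,.128,.026],-7))
s=vision.read_camera("scene")
a=cv2.resize(s[200:320,210:350],(700,600),interpolation=cv2.INTER_CUBIC)
cv2.imwrite("pics/p2.png",a)
E
```

```text
[array([ 0.8,  1.3, -3.4]), 'cur close yaw', np.float64(-6.9), array([-0. ,  0. ,  0.1])]
```

View pics/p2.png

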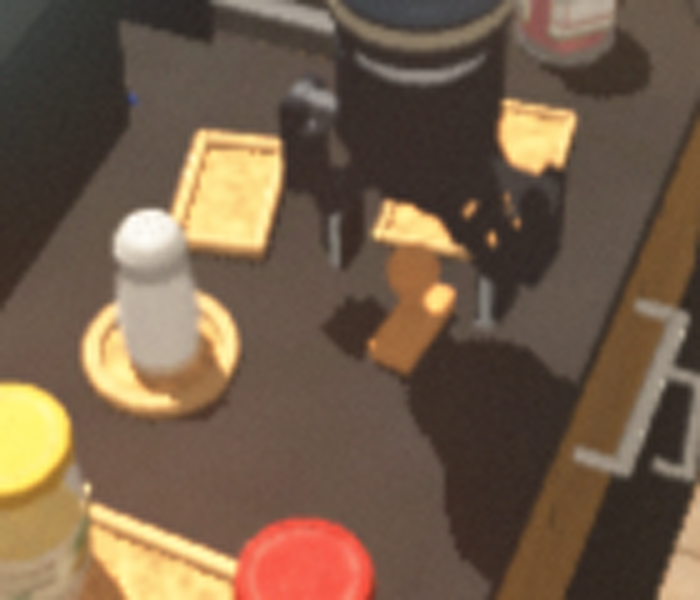

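Request:
move_arm(
  rows=[-0.7,1,1,-3,0,0,0,-0.2,1,1,-3,0,0,0,0.3,1,1,-3,0,0,0,0.7,1,1,-3,0,0,0,0.8,1,1,-3,0,0,0,0.8,1,1,-3,0,0,0,0.8,1,1,-3,0,0,0,0.8,1,1,-3,0,0,0],
  squeeze=25,
)

```text
time: 8.25
position: [0.4319, 0.1281, 0.026]
tcp_rot: [2.352, 2.082, 0.001]
ft_force: [-1.2, 0.0, 5.8]
finger_gap: 0.279
grasp_force: 24.2
```

```bash
python3 - <<'E'
from h import *
p=arm.get_state()["position"];print(p);print(rel([.555,.0792,.12],13.2))
E
```

```text
[0.4319471  0.12810275 0.02595509]
[array([-33.6, 128.1, -94. ]), 'cur close yaw', np.float64(-7.0), array([  0. ,  -0. , -20.2])]
```

Request:
move_arm(
  rows=[0.8,0,0,-20,0,0,0,0.8,0,0,-55,0,0,0,0.8,0,0,-75,0,0,0,0.8,-8,30,-80,0,0,-5,0.8,-17,65,-80,0,0,-10,0.8,-25,95,-80,0,0,-15,0.8,-33.5,128,-80,0,0,-20.2,0.8,-33.5,128,-80,0,0,-20.2,0.8,-33.5,128,-80,0,0,-20.2],
)

```text
time: 9.15
position: [0.5546, 0.0789, 0.1049]
tcp_rot: [-1.952, -2.46, 0.001]
ft_force: [-0.5, 0.3, -0.3]
finger_gap: 0.274
grasp_force: 24.7
```

```bash
python3 - <<'E'
from h import *
print(rel([.555,.0792,.031],13.2))
s=vision.read_camera("scene")
a=cv2.resize(s[190:270,210:310],(750,600),interpolation=cv2.INTER_CUBIC)
cv2.imwrite("pics/p3.png",a)
E
```

```text
[array([ 0.2,  0.6, 73.9]), 'cur close yaw', np.float64(13.1), array([-0.1, -0. , -0.1])]
```

View pics/p3.png

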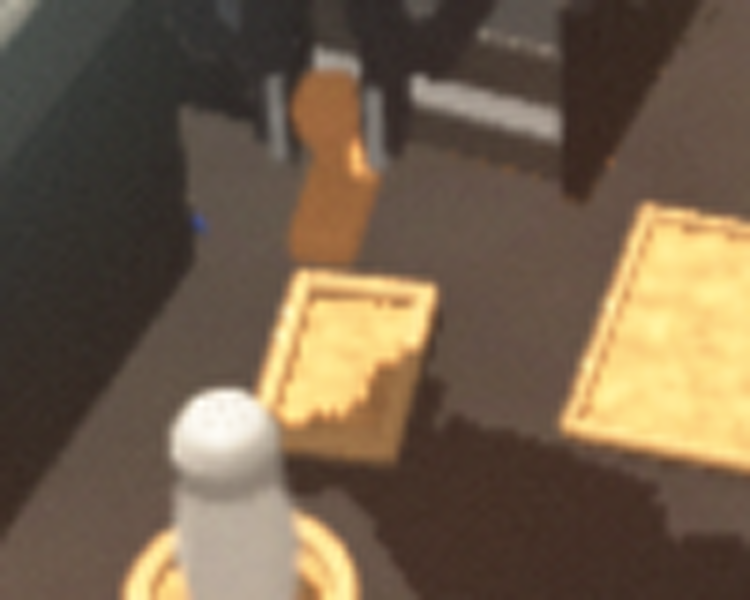

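Request:
move_arm(
  rows=[0.8,0,0,35,0,0,0,0.8,0,0,58,0,0,0,0.8,0,0,70,0,0,0,0.8,0,0,73,0,0,0,0.8,0,0,74,0,0,0,0.8,0,0,74,0,0,0],
)

```text
time: 9.8
position: [0.5553, 0.0795, 0.0325]
tcp_rot: [1.95, 2.462, 0.002]
ft_force: [-0.4, 0.3, -0.6]
finger_gap: 0.278
grasp_force: 24.7
```

Request:
move_arm(
  rows=[0.8,0,0,1,0,0,0,0.8,0,0,2,0,0,0,0.8,0,0,2.5,0,0,0,0.8,0,0,2.5,0,0,0],
)

```text
time: 10.2
position: [0.5553, 0.0793, 0.03]
tcp_rot: [1.95, 2.462, 0.002]
ft_force: [-1.5, 0.5, 5.5]
finger_gap: 0.278
grasp_force: 25.1
```

Request:
move_arm(
  rows=[0.4,0,0,0,0,0,0,0.2,0,0,0,0,0,0,0,0,0,0,0,0,0,-0.1,0,0,0,0,0,0,-0.1,0,0,-15,0,0,0,-0.1,0,0,-50,0,0,0,-0.1,0,0,-90,0,0,0,-0.3,0,0,-110,0,0,0,-0.5,5,-50,-110,0,0,7,-0.7,10,-100,-110,0,0,13,-0.7,10,-140,-110,0,0,13.5,-0.7,10,-140,-110,0,0,13.5],
)

```text
time: 11.4
position: [0.4106, 0.056, 0.1387]
tcp_rot: [-2.225, -2.214, 0.005]
ft_force: [0.0, -0.2, 0.2]
finger_gap: 0.85
grasp_force: 0.0
```

```bash
python3 - <<'E'
from h import *
print(arm.get_state()["position"],rel([.4232,-.212,.09],-3.4))
s=vision.read_camera("scene");t=vision.read_camera("top")
a=cv2.resize(s[190:290,210:310],(450,450),interpolation=cv2.INTER_CUBIC)
b=cv2.resize(t[200:280,320:390],(350,400),interpolation=cv2.INTER_CUBIC)
b=cv2.copyMakeBorder(b,0,50,0,0,cv2.BORDER_CONSTANT)
cv2.imwrite("pics/p4.png",np.hstack([a,b]))
E
```

```text
[0.4106169  0.05599581 0.13873968] [array([-267.9,   14.1,   48.8]), 'cur close yaw', np.float64(-0.3), array([-0.2,  0. ,  3.1])]
```

View pics/p4.png

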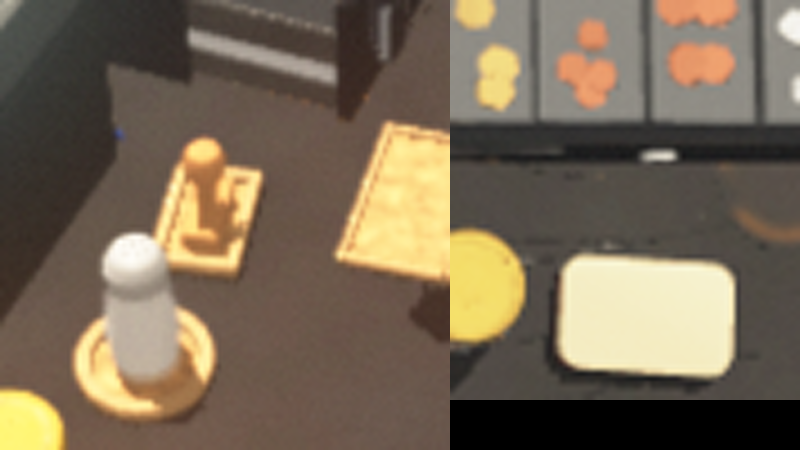

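Request:
move_arm(
  rows=[-0.7,-40,6,0,0,0,0,-0.7,-80,6,0,0,0,0,-0.7,-120,6,0,0,0,0,-0.7,-160,6,0,0,0,0,-0.7,-200,8,0,0,0,1,-0.7,-240,11,0,0,0,3.1,-0.7,-268,12.5,10,0,0,3.1,-0.7,-268,12.5,40,0,0,3.1,-0.7,-268,12.5,80,0,0,3.1,-0.7,-268,12.5,105,0,0,3.1,-0.7,-268,12.5,105,0,0,3.1],
)

```text
time: 12.6
position: [0.4265, -0.2107, 0.0309]
tcp_rot: [-2.282, -2.152, 0.003]
ft_force: [0.1, -0.1, 0.0]
finger_gap: 0.846
grasp_force: 0.0
```

```bash
python3 - <<'E'
from h import *
print(arm.get_state()["position"],rel([.422,-.212,.003],-3.4))
s=vision.read_camera("scene")
cv2.imwrite("pics/p5.png",cv2.resize(s[120:230,280:400],(654,600),interpolation=cv2.INTER_CUBIC))
E
```

```text
[ 0.42649828 -0.21073653  0.03090159] [array([-1.6, -4.3, 27.9]), 'cur close yaw', np.float64(-3.4), array([-0.3, -0.1,  0. ])]
```

View pics/p5.png

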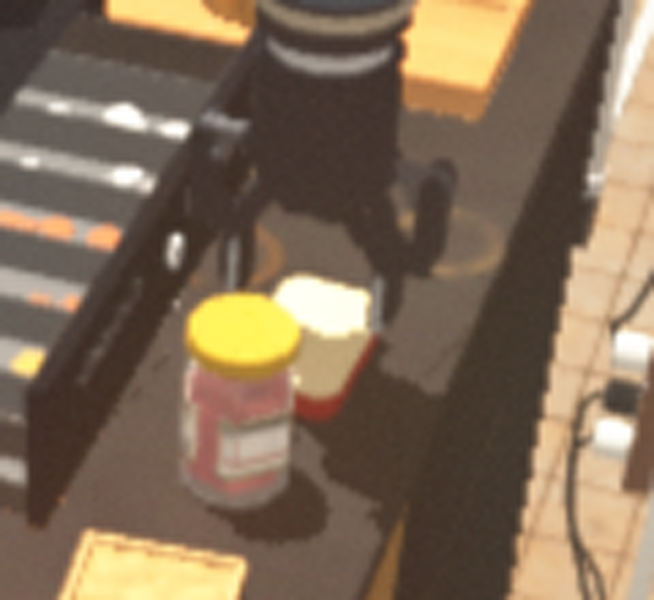

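Request:
move_arm(
  rows=[-0.7,-1.5,-4,0,0,0,0,-0.7,-1.5,-4,0,0,0,0,-0.7,-1.5,-4,10,0,0,0,-0.7,-1.5,-4,18,0,0,0,-0.7,-1.5,-4,24,0,0,0,-0.7,-1.5,-4,27,0,0,0,-0.7,-1.5,-4,27,0,0,0],
  squeeze=25,
)

```text
time: 13.35
position: [0.423, -0.2121, 0.0064]
tcp_rot: [-2.285, -2.155, 0.0]
ft_force: [0.3, 0.1, 0.2]
finger_gap: 0.846
grasp_force: 0.0
```

Request:
move_arm(
  rows=[-0.7,0,0,2,0,0,0,-0.6,0,0,3,0,0,0,-0.4,0,0,3,0,0,0,-0.1,0,0,3,0,0,0,0.1,0,0,3,0,0,0,0.1,0,0,3,0,0,0,0.1,0,0,3,0,0,0,0.1,0,0,3,0,0,0],
)

```text
time: 14.15
position: [0.4234, -0.2124, 0.0041]
tcp_rot: [-2.286, -2.155, -0.0]
ft_force: [-0.8, 0.8, 4.4]
finger_gap: 0.688
grasp_force: 27.7
```

```bash
python3 - <<'E'
from h import *
print(arm.get_state()["position"],rel([.4387,.0173,.14],6.6))
E
```

```text
[ 0.42335575 -0.21236889  0.00412669] [array([ 230.2,    1.9, -135.9]), 'cur close yaw', np.float64(-3.4), array([ -0.,  -0., -10.])]
```

Request:
move_arm(
  rows=[0.1,0,0,-20,0,0,0,0.1,0,0,-60,0,0,0,0.1,0,0,-100,0,0,0,0.1,0,0,-135,0,0,0,0.1,20,0,-135,0,0,0,0.1,55,0,-135,0,0,0,0.1,95,0,-135,0,0,0,0.1,135,0,-135,0,0,-3,0.1,175,1,-135,0,0,-6,0.1,210,2,-135,0,0,-10,0.1,230,2,-135,0,0,-10,0.1,230,2,-135,0,0,-10],
)

```text
time: 15.35
position: [0.439, 0.0192, 0.1388]
tcp_rot: [-2.085, -2.349, -0.001]
ft_force: [0.9, -0.4, -0.9]
finger_gap: 0.687
grasp_force: 27.7
```

```bash
python3 - <<'E'
from h import *
vision.read_camera("scene");s=vision.read_camera("scene")
print(arm.get_state()["position"],rel([.4387,.0173,.04],6.6))
cv2.imwrite("pics/p6.png",cv2.resize(s[170:280,230:360],(709,600),interpolation=cv2.INTER_CUBIC))
E
```

```text
[0.43878602 0.01720887 0.138813  ] [array([ 0.1, -0. , 98.8]), 'cur close yaw', np.float64(6.7), array([-0. ,  0. ,  0.1])]
```

View pics/p6.png

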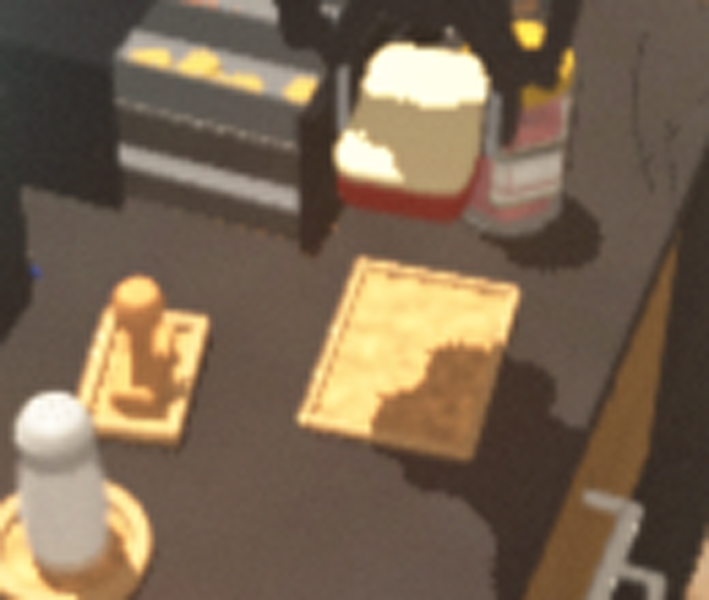

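```bash
python3 - <<'E'
from h import *
a=np.radians(6.6);X=np.array([np.cos(a),np.sin(a),0]);Y=np.array([-np.sin(a),np.cos(a),0])
for z in(.1347,.1577):
  for sx in(1,-1):print(z,sx,((w2pix("scene",np.array([.4388,.0172,z])+sx*.03*X+.046*Y)-[230,170])*5.4545).round())
E
```

```text
0.1347 1 [330. 196.]
0.1347 -1 [463. 220.]
0.1577 1 [330. 156.]
0.1577 -1 [465. 180.]
```

Request:
move_arm(
  rows=[0.1,0,0,40,0,0,0,0.1,0,0,80,0,0,0,0.1,0,0,110,0,0,0,0.1,0,0,122,0,0,0,0.1,0,0,127,0,0,0,0.1,0,0,129,0,0,0,0.1,0,0,130,0,0,0,0.1,0,0,130,0,0,0],
)

```text
time: 16.25
position: [0.4395, 0.0169, 0.0097]
tcp_rot: [2.089, 2.345, 0.002]
ft_force: [-1.1, 0.8, -1.3]
finger_gap: 0.688
grasp_force: 27.7
```

Request:
move_arm(
  rows=[0.1,0,0,1,0,0,0,0.1,0,0,2,0,0,0,0.1,0,0,2,0,0,0],
)

```text
time: 16.55
position: [0.439, 0.0172, 0.0072]
tcp_rot: [2.089, 2.346, 0.001]
ft_force: [0.4, 0.3, -0.7]
finger_gap: 0.687
grasp_force: 27.8
```

Request:
move_arm(
  rows=[0.1,0,0,1,0,0,0,0.1,0,0,1,0,0,0],
)

```text
time: 16.75
position: [0.439, 0.0172, 0.0071]
tcp_rot: [2.088, 2.346, 0.001]
ft_force: [-3.2, -0.4, 18.3]
finger_gap: 0.69
grasp_force: 29.9
```

Request:
move_arm(
  rows=[-0.2,0,0,0,0,0,0,-0.5,0,0,0,0,0,0,-0.7,0,0,0,0,0,0,-0.7,0,0,0,0,0,0,-0.7,0,0,-15,0,0,0,-0.7,0,0,-55,0,0,0,-1,0,0,-95,0,0,0,-1,0,0,-135,0,0,0,-1,0,0,-150,0,0,-8,-1,0,0,-150,0,0,-16,-1,0,0,-150,0,0,-24,-1,0,0,-150,0,0,-24],
)

```text
time: 17.95
position: [0.4389, 0.0171, 0.156]
tcp_rot: [1.553, 2.731, 0.0]
ft_force: [0.3, 0.3, -0.3]
finger_gap: 1.0
grasp_force: 0.0
```

```bash
python3 - <<'E'
from h import *
print(arm.get_state()["position"],arm.get_state()["ft_force"],rel([.433,-.1114,.15],87))
E
```

```text
[0.43885766 0.01711555 0.15603007] [ 0.34635585  0.29930341 -0.3456226 ] [array([-107.4,  -70.8,    6. ]), 'cur close yaw', np.float64(30.8), array([  0. ,   0. , -56.2])]
```

Request:
move_arm(
  rows=[-1,-27,-18,0,0,0,-8,-1,-54,-36,0,0,0,-16,-1,-80,-53,0,0,0,-24,-1,-100,-66,0,0,0,-32,-1,-107.4,-70.8,0,0,0,-40,-1,-107.4,-70.8,0,0,0,-48,-1,-107.4,-70.8,0,0,0,-56.2,-1,-107.4,-70.8,0,0,0,-56.2,-1,-107.4,-70.8,0,0,0,-56.2],
)

```text
time: 18.85
position: [0.4326, -0.1113, 0.1558]
tcp_rot: [-0.097, -3.14, -0.0]
ft_force: [-0.4, 0.5, 0.6]
finger_gap: 1.002
grasp_force: 0.0
```

```bash
python3 - <<'E'
from h import *
print(arm.get_state()["position"],rel([.433,-.1114,.043],87))
s=vision.read_camera("scene");
a=cv2.resize(s[130:290,210:370],(600,600),interpolation=cv2.INTER_CUBIC)
cv2.imwrite("pics/p7.png",a)
E
```

```text
[ 0.43259489 -0.1113387   0.15577947] [array([-5.000e-01, -1.000e-01,  1.128e+02]), 'cur close yaw', np.float64(86.5), array([ 0. , -0. , -0.5])]
```

View pics/p7.png

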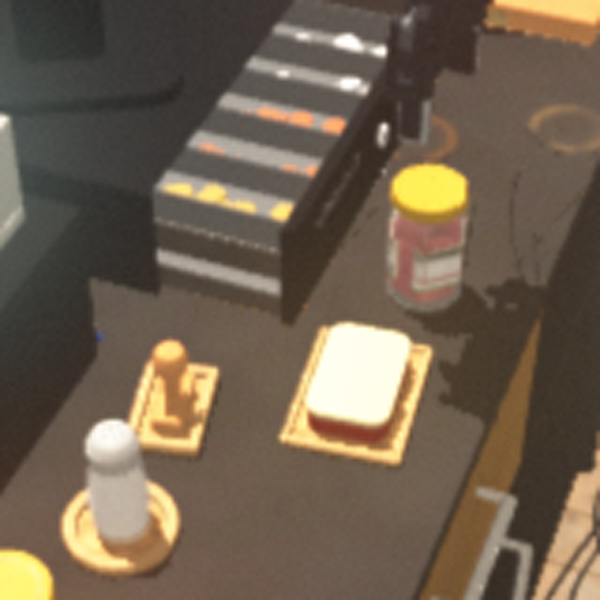

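Request:
move_arm(
  rows=[-1,0,0,35,0,0,0,-1,0,0,70,0,0,0,-1,0,0,98,0,0,0,-1,0,0,110,0,0,0,-1,0,0,110,0,0,0,-0.6,0,0,110,0,0,0,-0.3,0,0,110,0,0,0,0,0,0,110,0,0,0,0.2,0,0,110,0,0,0,0.2,0,0,110,0,0,0,0.2,0,0,110,0,0,0],
  squeeze=45,
)

```text
time: 20.0
position: [0.4337, -0.1112, 0.0474]
tcp_rot: [0.087, 3.138, 0.001]
ft_force: [-0.7, 3.9, 4.2]
finger_gap: 0.661
grasp_force: 46.7
```

```bash
python3 - <<'E'
from h import *
print(arm.get_state()["position"],rel([.4677,.3347,.18],87))
E
```

```text
[ 0.43365144 -0.11119594  0.04738541] [array([  -9.5,  447.2, -132.4]), 'cur close yaw', np.float64(86.8), array([ 0. ,  0.1, -0.2])]
```

Request:
move_arm(
  rows=[0.2,0,0,-15,0,0,0,0.2,0,0,-50,0,0,0,0.2,0,0,-90,0,0,0,0.2,0,0,-120,0,0,0,0.2,0,0,-135,0,0,0,0.2,0,25,-135,0,0,0,0.2,0,65,-135,0,0,0,0.2,0,105,-135,0,0,0,0.2,0,145,-135,0,0,0,0.2,0,185,-135,0,0,0,0.2,0,225,-135,0,0,0,0.2,0,265,-135,0,0,0],
)

```text
time: 21.2
position: [0.4471, 0.1549, 0.1818]
tcp_rot: [0.088, 3.139, 0.001]
ft_force: [0.7, -0.4, -2.5]
finger_gap: 0.66
grasp_force: 49.5
```

Request:
move_arm(
  rows=[0.2,-1,40,0,0,0,0,0.2,-3,80,0,0,0,0,0.2,-5,120,0,0,0,0,0.2,-7,155,0,0,0,0,0.2,-9,175,0,0,0,0,0.2,-9,181,0,0,0,0,0.2,-9,181,0,0,0,0,0.2,-9,181,0,0,0,0],
)

```text
time: 22.0
position: [0.466, 0.3325, 0.1812]
tcp_rot: [-0.088, -3.14, 0.001]
ft_force: [-0.5, -0.6, -3.6]
finger_gap: 0.665
grasp_force: 49.5
```

```bash
python3 - <<'E'
from h import *
vision.read_camera("top");s=vision.read_camera("scene")
print(arm.get_state()["position"],rel([.4673,.334,.055],87))
a=cv2.resize(s[220:370,160:320],(640,600),interpolation=cv2.INTER_CUBIC)
cv2.imwrite("pics/p8.png",a)
E
```

```text
[0.46620562 0.33227905 0.18135163] [array([ -1. ,   1.8, 126.4]), 'cur close yaw', np.float64(86.8), array([-0. ,  0. , -0.2])]
```

View pics/p8.png

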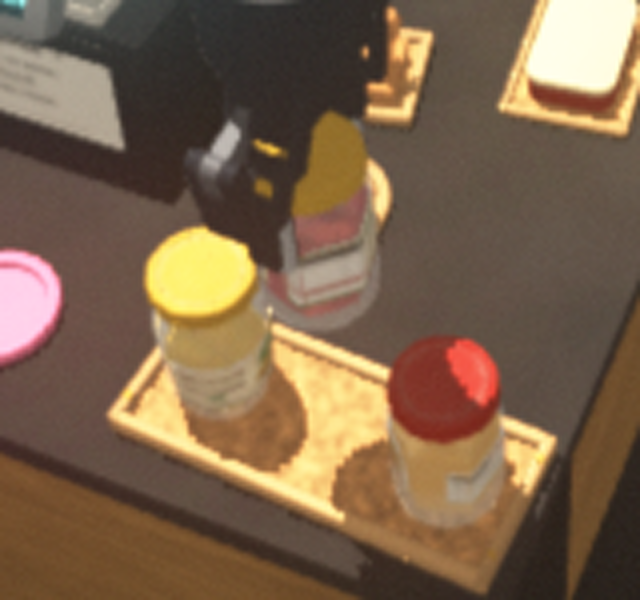

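Request:
move_arm(
  rows=[0.2,-1,2,5,0,0,0,0.2,-1,2,25,0,0,0,0.2,-1,2,50,0,0,0,0.2,-1,2,75,0,0,0,0.2,-1,2,95,0,0,0,0.2,-1,2,110,0,0,0,0.2,-1,2,120,0,0,0,0.2,-1,2,124,0,0,0,0.2,-1,2,126,0,0,0,0.2,-1,2,126,0,0,0],
)

```text
time: 23.1
position: [0.4677, 0.3355, 0.0554]
tcp_rot: [0.087, 3.14, 0.001]
ft_force: [-0.9, 0.0, -3.5]
finger_gap: 0.663
grasp_force: 49.5
```

Request:
move_arm(
  rows=[0.2,0,0,1,0,0,0,0.2,0,0,1,0,0,0],
)

```text
time: 23.3
position: [0.4676, 0.3356, 0.0545]
tcp_rot: [0.087, 3.14, 0.001]
ft_force: [0.3, -0.6, -2.7]
finger_gap: 0.662
grasp_force: 49.5
```

Request:
move_arm(
  rows=[0.2,0,0,1,0,0,0,0.2,0,0,1.5,0,0,0,0.2,0,0,1.5,0,0,0],
)

```text
time: 23.6
position: [0.4678, 0.3357, 0.0535]
tcp_rot: [0.086, 3.139, 0.001]
ft_force: [-0.4, 0.1, 4.4]
finger_gap: 0.661
grasp_force: 49.8
```

Request:
move_arm(
  rows=[0,0,0,0,0,0,0,-0.4,0,0,0,0,0,0,-0.8,0,0,0,0,0,0,-0.9,0,0,0,0,0,0,-0.9,0,0,-10,0,0,0,-0.9,0,0,-40,0,0,0,-0.9,0,0,-80,0,0,0,-0.9,0,0,-120,0,0,0,-0.9,20,-40,-130,0,0,0,-0.9,50,-80,-130,0,0,0,-0.9,80,-120,-130,0,0,0,-0.9,80,-120,-130,0,0,0],
)

```text
time: 24.8
position: [0.376, 0.2157, 0.183]
tcp_rot: [-0.089, -3.138, 0.003]
ft_force: [-0.1, 0.0, 0.4]
finger_gap: 0.947
grasp_force: 0.0
```

Request:
move_arm(
  rows=[-0.9,0,-40,0,0,0,0,-0.9,0,-80,0,0,0,0,-0.9,0,-120,0,0,0,0,-0.9,0,-160,0,0,0,0,-0.9,0,-200,0,0,0,0,-0.9,0,-240,0,0,0,0,-0.9,0,-280,0,0,0,0,-0.9,0,-280,0,0,0,0,-0.9,0,-280,0,0,0,0],
)

```text
time: 25.7
position: [0.3656, -0.0603, 0.183]
tcp_rot: [0.092, 3.14, 0.0]
ft_force: [0.4, -0.3, -0.3]
finger_gap: 0.949
grasp_force: 0.0
```

```bash
python3 - <<'E'
from h import *
s=vision.read_camera("scene");t=vision.read_camera("top")
a=cv2.resize(s[220:360,170:330],(400,350),interpolation=cv2.INTER_CUBIC)
b=cv2.resize(t[190:295,130:300],(800,494))[:, :]
b=cv2.resize(t[190:295,130:250],(400,350),interpolation=cv2.INTER_CUBIC)
cv2.imwrite("pics/p9.png",np.hstack([a,b]));print(arm.get_state()["position"],arm.get_state()["qvel"].round(3))
E
```

```text
[ 0.36563092 -0.05898471  0.18279922] [ 0.023  0.002 -0.004 -0.004 -0.002 -0.003]
```

View pics/p9.png

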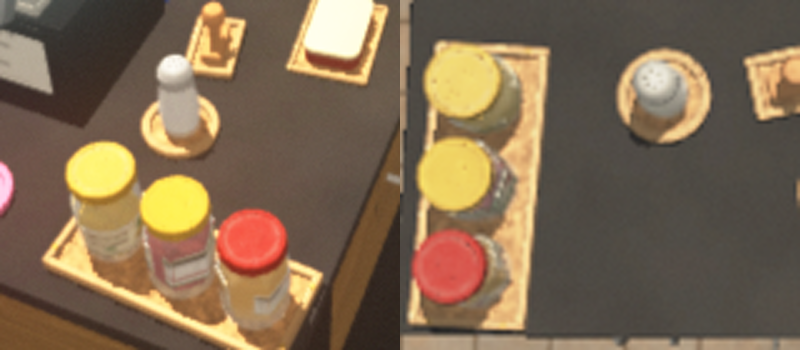

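```bash
python3 -c "
from plant import job
print(job.finish_job())"
```

```text
the job is handed in; nothing more can be done
None
```

The shaker, stamp, tin and strawberry jar were placed in that order; the last pictures show each upright in its holder and let go, with the other two jars still in the rack, and the job was handed in at about 26 s (no verdict was returned).

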